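# Close the plate-exposure unit: lid down by feel, clamp lever into its notch

## Robot

A 7-joint arm with a two-finger parallel gripper is mounted at the origin on the work surface. World frame = base frame: x ahead of the robot, y to its left, z up, the work surface at z = 0. Lengths are in m, angles in rad, forces in N, time in s.
With the tool pointing down it reaches from about 0.425 to 0.925 m from the base axis. Payload 6.8 kg.
Tool frame: the origin (TCP) lies at the very end of the fingers, on their centre line; the grasp point (between the pads) lies 19 mm behind it (grip_point_offset is the distance from the TCP to the grasp point, in m); z points along the fingers, y is the line along which they close (so a half turn about z gives the same grasp; the last joint's range is limited). The gripper opens to 85 mm and grips with 20 to 120 N. Pads are 22 mm wide; open, the fingers measure 114 mm over their backs; the gripper's body (76 mm by 85 mm) begins 54 mm behind the grasp point. The pads swing forward as they close: fully open they stand 13 mm farther back than shut.
Start: joints at [-1.395, 0.477, 0.022, 1.555, -0.011, 1.109, -0.083], TCP at [0.189, 0.648, 0.231] pointing down, gripper open.
Joint ranges: [-2.96, 2.96], [-0.34, 2.1], [-1.41, 1.46], [0.24, 2.44], [-1.37, 4.51], [0.17, 1.92], [-2.96, 2.96]. Speed limits (rad/s): [2.39, 2.39, 3.14, 3.14, 3.14, 3.14, 3.14].

## Interface

Orientations are given as a unit quaternion [w, x, y, z].
In Python, from station import * gives the robot as it stands.
- The arm moves only by the tool carry_out, never from a script. Its argument "rows" is text: rows parted by semicolons, each of 4 numbers parted by spaces: the shift along the world's x, y, z in mm, then the turn about the world's z in degrees. In form: dx dy dz yaw; .... A call has 1 to 10 rows; each row shifts and turns the commanded pose from where the row before left it; what a row does not reach is not made up. A row lasts 1/8 s, in which the tool goes at most 62.5 mm and 10.7 degrees, less where a joint would pass 70% of its speed; a pose out of reach is approached as far as the arm can. A call is refused whole if a number of a shift passes 62.5 or a number of a turn 10.7, either way. A call with a gripper value outside its range is refused whole. "claw" is the finger opening in mm, from 0 to 85.4, set as the call begins (left out, the last holds). The fingers move at their own pace and stop on an object; "force" is the grip in N (left out, the last holds). Time passes only in rows, so rows that do not move let the fingers close. It gives the time, the measured TCP pose, the force, the opening and the grip force at its end, in the units of the state.
- get_obs(): the state, without advancing time (a new reading comes with each control period).
- read_camera(name): name is "scene" or "top" or "wrist"; returns a dict with "img" (420x560x3 uint8, blue, green, red), "fov_y" (degrees; the focal length in pixels is half the picture's height over the tangent of half this angle, whatever the lens; pixels are square), "cx", "cy" (the principal point, pixels), "world_to_cam" (4x4, takes a point from world to camera coordinates). Camera axes: x right, y up, looking along -z (the intrinsics and any distortion apply to the point x, -y, -z); pixel columns grow to the right and rows downward; lengths in m; the calibration is good to about 2 mm. A picture is of the moment at which its call begins. There is no depth.
- hand_in(): hands the job in; it is judged then, once.
Trained networks look in the newest picture that a camera, given by its name, has taken for a name from the list of things; names that differ only in an ending like _2 or _b are one class to them, and where a whole thing is asked for, a point or a joint stands for the part that bears it (a point fixed in the world has none). Each returns a list of dicts, best first, with "confidence" (0 to 1); they miss things now and then, are a little off and sometimes report something else, mostly with a low value. They report only what shows in the picture. A call takes as long as a camera call.
- recognise(camera, thing): "centre" ([column, row] in pixels, amid what is visible of it).
- outline_of(camera, thing): "pixels" (420x560 bool, what is visible of it) and "centre" ([column, row] in pixels, amid what is visible of it).
- place_of(camera, thing): "centre" ([column, row] in pixels: a listed point, or the origin of a listed thing).
The state is a dict: "t": time; "q": joint angles; "joint_vel": joint speeds; "joint_torque": joint torques, N m; "eef_pos": TCP position; "tool_rot": TCP orientation; "contact_force": force on the tool from outside, world axes, zero at the start; "torque": the same for the moment, N m; "gripper_width": opening from 0.0 (shut) to 1.0 (fully open); "grasp_force": force on a finger pad.
Only numpy, scipy, OpenCV 4.12 (cv2) and the standard library are available. Lean on these libraries where they do the work, as an engineer would, in place of code of your own. Each camera call takes 0.05 s, during which the arm holds its last target. There are 200 camera calls.

## Task

The copper plate and its film are lying ready on the glass of the exposure unit. Take the blue lid by its bar, lower it until you feel its feet come to rest on the glass, without letting it drop and without leaning on it (the glass cracks and the film shifts), and let go; then swing the red-knobbed clamp lever over into the notch with the green mark so that the lid is clamped. Leave the ink bottle, the tape roll, the dish and the copper offcut where they are.

Things in the scene. Friction and masses are not known exactly. Their poses are not given: they have to be found in the camera images.
- unit: White box-shaped exposure unit with a grey control strip along its right (-y) side, 240 mm deep (x), 320 wide (y), 85 high; it stays put. Origin: on the table, at mid-depth, 10 mm left (+y) of mid-width; x points from its front (robot side) to its back, y to its left, z up. The strip's top is at z = 85 mm; a timer dial stands 20 mm high at the strip's back end.
- bed: Pale glass bed let into the unit's top, 222 x 204 mm, 4 mm thick, a small copper plate and film on it; origin at the centre of its underside, its top face 83 mm above the table. The lid's feet come to rest on it near its front edge. Fragile: over 20 N through the feet before the clamp is thrown is too much.
- lid: Blue lid, 220 mm deep, 210 wide, 46 thick, hinged along the unit's back. Origin on the hinge axis, mid-width, 90 mm above the table; y = hinge axis; the lid reaches from it along its own -x; z = outward normal. Opening is a turn about +y: the tilt of z from vertical is the opening angle, 1.0 to 1.15 rad at the start. About 0.7 kg. Under its front are two rubber feet, 205 mm from the hinge axis.
- lid_hinge (a point): Same point as the lid's origin: middle of the hinge axis. The hinge's friction holds the lid above about 0.95 rad; lower down it falls shut if let go. The feet are screwed out by 0 to 20 mm, which nobody has noted: they meet the glass at an opening angle anywhere from 0.01 to 0.11 rad, and there the lid stays. The rubber gives 1 mm per 7 N.
- lid_handle (a point): Middle of the lid's handle, a round aluminium bar 12 mm in diameter and 120 mm long, parallel to the hinge, carried by two arms 50 mm in front of the lid's front edge. Lid frame: x = -275 mm, z = +14 mm. It may roll between the fingers as the lid turns; with the lid shut there are 39 mm free between the bar and the unit's front.
- lever (a joint): Clamp lever, vertical axis at x = -30, y = -123 mm in the unit's frame; rad, growing anticlockwise from above: 0 = open notch (arm to the robot, red mark), 1.5 = clamped notch (arm out to the right, green mark), end stop 1.55. A sprung ball holds it in either notch. Its wedge rides over the lid's sprung strike and presses the lid down; the knob needs up to 8 N. Thrown early it bars the lid.
- lever_knob (a point): Middle of the lever's upright red knob, 24 mm in diameter, 42 mm tall, 85 mm from the lever's axis, 145 mm above the table (its top at 163 mm); the arm is below the knob, its upper side at 124 mm. The knob turns freely on its pin, so the fingers need not turn with the lever.
- clamp_mark (a point): Where the knob's middle must be when the lever is in the clamped notch (a point in the air above the table, right of the unit; the green mark itself is on the strip beside the hub).
- ink: Blue ink bottle with a white cap, 38 mm in diameter, 85 mm high, left of the unit; origin at the centre of its base. Leave it.
- tape: Roll of brown packing tape lying flat, 100 mm in diameter, 48 mm high, at the right rear; origin at the centre of its base. Leave it.
- dish: Small blue china dish, 64 mm across, 22 mm high, left front; origin at the centre of its base. Leave it.
- offcut: Copper offcut lying flat, 75 x 120 x 4 mm, right front; origin at the centre of its underside. Leave it.

How it is judged:
On the way:
1. the lid rests on its feet on the glass, let go, with the lever still open (angle between lid's own z axis and vertical below 0.13 rad and contact force between lid and bed above 0.5 N and contact force between the fingers and lid below 0.3 N and value of joint lever below 0.3 rad), for 0.2 s.
At the end, for the whole second after the job is handed in: The clamp lever is in the clamped notch (joint above 1.42 rad), the lid is down (opening angle under 0.13 rad), pressed on the glass through its feet with more than 2 N, and at rest (value of joint lever above 1.42 rad and angle between lid's own z axis and vertical below 0.13 rad and contact force between lid and bed above 2 N and angular speed of lid below 0.1 rad/s); the robot touches nothing.
It fails at once if the lid is dropped or slammed (turning faster than 0.8 rad/s within its last 0.13 rad) (angle between lid's own z axis and vertical below 0.13 rad and angular speed of lid above 0.8 rad/s).
It fails at once if the glass is pressed with more than 20 N through the lid before the clamp is thrown (lever under 0.3 rad) (contact force between lid and bed above 20 N and value of joint lever below 0.3 rad).
It fails at once if the ink bottle, tape roll, dish or copper offcut is moved more than 20 mm (distance of any of ink, tape, dish, offcut from where it was at the start of the episode above 0.02 m).
It also fails if it takes over 70 s, if anything falls off the work surface, if the arm or the gripper's body presses on something with over 40 N, if the wrist force passes 120 N, or if a joint passes its speed limit or range.

## Working session

There is one attempt and no reset: what is moved stays moved. The work goes in short steps, Python scripts to look and compute and a tool call to move; the robot and the scene stay as the last step left them, time stands still between calls to the robot, and variables do not carry over. Pictures are saved under pics/ and viewed, at most 10 in all, crops included, and the job is handed in when it is done.

Besides the shell and the picture viewer there is one more tool, called after "Call:" by a JSON object that holds its "method" and its "body". carry_out: Moves the arm, as the interface text tells. Its arguments: {"type":"object","properties":{"rows":{"type":"string"},"claw":{"type":"number"},"force":{"type":"number"}},"required":["rows"]}

```bash
mkdir -p pics
cat > h.py <<'E'
from station import *
import numpy as np, cv2
def K(c):
    f=c["img"].shape[0]/2/np.tan(np.radians(c["fov_y"])/2); return f,c["cx"],c["cy"]
def proj(c,p):
    f,cx,cy=K(c); q=(c["world_to_cam"]@np.r_[p,1])[:3]; return np.array([cx+f*q[0]/-q[2], cy-f*q[1]/-q[2]])
def ray(c,uv):
    f,cx,cy=K(c); T=np.linalg.inv(c["world_to_cam"])
    d=T[:3,:3]@np.array([(uv[0]-cx)/f,-(uv[1]-cy)/f,-1]); return T[:3,3],d/np.linalg.norm(d)
def tri(rays):
    A=sum(np.eye(3)-np.outer(d,d) for o,d in rays); b=sum((np.eye(3)-np.outer(d,d))@o for o,d in rays)
    p=np.linalg.solve(A,b); return p,[np.linalg.norm((np.eye(3)-np.outer(d,d))@(p-o)) for o,d in rays]
E
python3 - <<'E'
from h import *
np.set_printoptions(precision=4,suppress=True)
cs={}
for n in("scene","top","wrist"):
    c=cs[n]=read_camera(n); cv2.imwrite(f"pics/{n}0.png",c["img"]); print(n,[k for k in c],K(c))
    print(np.linalg.inv(c["world_to_cam"])[:3])
for t in("unit","bed","lid_hinge","lid_handle","lever_knob","clamp_mark","ink","tape","dish","offcut"):
    R=[]
    for n in("scene","top"):
        r=place_of(n,t)
        if r: print(t,n,np.round(r[0]["centre"],1),round(r[0]["confidence"],2)); R.append(ray(cs[n],r[0]["centre"]))
    if len(R)==2: print("   ",*tri(R))
o=get_obs();print(o)
E
```

```text
scene ['img', 'fov_y', 'cx', 'cy', 'world_to_cam'] (np.float64(416.1578045114148), 276.8236582989806, 209.403056191246)
[[-0.9984 -0.0445  0.0357  0.6358]
 [ 0.0569 -0.7332  0.6776  0.7277]
 [-0.004   0.6785  0.7346  0.8878]]
top ['img', 'fov_y', 'cx', 'cy', 'world_to_cam'] (np.float64(468.163840397354), 276.3355084481449, 205.904947577681)
[[ 0.0128  0.9787 -0.2049  0.353 ]
 [-0.9999  0.0116 -0.0072  0.0359]
 [-0.0047  0.205   0.9788  1.0914]]
wrist ['img', 'fov_y', 'cx', 'cy', 'world_to_cam'] (np.float64(301.6962777442001), 273.5409353839923, 207.19302069557068)
[[ 0.28   -0.9203 -0.2731  0.1187]
 [ 0.96    0.2678  0.0816  0.667 ]
 [-0.0019 -0.285   0.9585  0.3717]]
unit scene [273.6 272.1] 0.9
unit top [246.2 191.4] 0.72
    [ 0.6156  0.1182 -0.0089] [np.float64(0.002798946493271328), np.float64(0.002798946493271221)]
bed scene [268.6 261.8] 0.79
bed top [227.7 184.8] 0.56
    [0.6192 0.1508 0.0769] [np.float64(0.006915626677864882), np.float64(0.00691562667786483)]
lid_handle scene [274.  269.2] 0.48
lid_handle top [213.  143.9] 0.95
    [0.6487 0.1932 0.1422] [np.float64(0.03765
[... 420 characters left out ...]
6086478874)]
offcut scene [341.8 190.3] 0.57
offcut top [360.7 292. ] 0.7
    [ 0.3873 -0.1535  0.0021] [np.float64(0.00544203013418749), np.float64(0.005442030134187532)]
{'t': 1.15, 'q': array([-1.3951,  0.477 ,  0.0224,  1.5554, -0.0115,  1.1093, -0.0831]), 'joint_vel': array([ 0.0001,  0.0008, -0.0001, -0.0005,  0.001 , -0.0029,  0.0004]), 'joint_torque': array([ -0.0008, -59.6322,   1.6064, -28.1552,   0.0126,   0.0016,
        -0.    ]), 'eef_pos': array([0.189 , 0.648 , 0.2313]), 'tool_rot': array([0.    , 0.1415, 0.9899, 0.    ]), 'contact_force': array([ 0.1663,  0.3507, -0.7226]), 'torque': array([ 0.0379,  0.0136, -0.0422]), 'grasp_force': 0.0, 'gripper_width': 1.0003251066520924}
```

View pics/scene0.png

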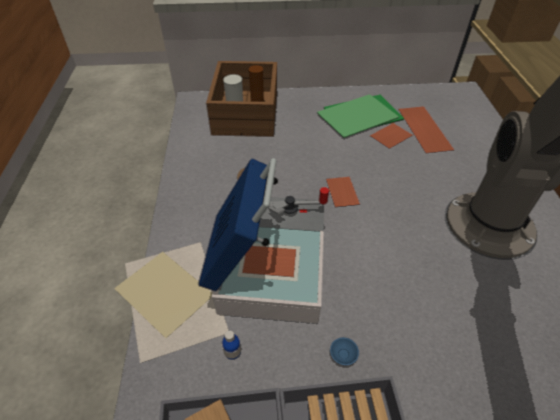

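View pics/top0.png

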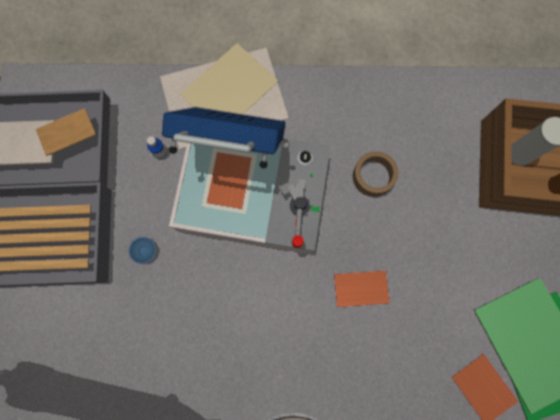

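Run:
```python
import cv2,numpy as np
a=cv2.imread("pics/top0.png")[90:265,150:350]; b=cv2.imread("pics/scene0.png")[150:325,195:345]
a=cv2.resize(a,None,fx=3,fy=3,interpolation=cv2.INTER_CUBIC);b=cv2.resize(b,None,fx=4,fy=4,interpolation=cv2.INTER_CUBIC)[:600]
cv2.imwrite("pics/a.png",a);cv2.imwrite("pics/b.png",b)
```

```text
(no output)
```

View pics/a.png

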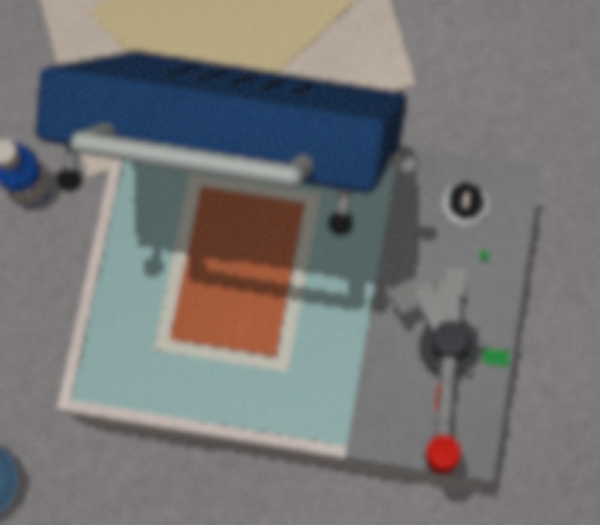

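View pics/b.png

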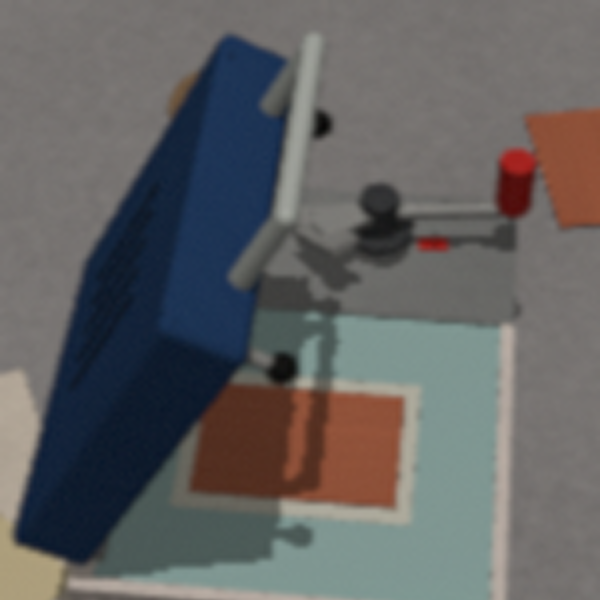

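```bash
cat > fit.py <<'E'
from h import *
from scipy.optimize import least_squares
def U(p,l):
    c,s=np.cos(p[2]),np.sin(p[2]); return np.array([p[0]+c*l[0]-s*l[1],p[1]+s*l[0]+c*l[1],l[2]])
def L(p,l,a=None):  # lid frame -> world
    a=p[3] if a is None else a
    c,s=np.cos(a),np.sin(a); return U(p,[p[5]+c*l[0]+s*l[2],p[4]+l[1],.09-s*l[0]+c*l[2]])
E
python3 - <<'E'
from fit import *
np.set_printoptions(precision=4,suppress=True)
T=read_camera("top");S=read_camera("scene")
k=lambda p:U(p,[-.03-.085,-.123,.163])
obs=[(T,lambda p:U(p,[-.12,.15,.085]),(170.7,226)),(T,lambda p:U(p,[-.12,-.17,.085]),(315.7,253.3)),(T,lambda p:U(p,[.12,-.17,.085]),(330,159)),
(T,k,(298,240)),(S,k,(324.3,190)),
(T,lambda p:L(p,[-.275,.06,.014]),(175,137.3)),(T,lambda p:L(p,[-.275,-.06,.014]),(250.7,148.7)),
(S,lambda p:L(p,[-.275,-.06,.014]),(273.5,159.3)),(S,lambda p:L(p,[-.275,.06,.014]),(266.3,204.5)),
(T,lambda p:U(p,[0,0,0]),(246.2,191.4)),(S,lambda p:U(p,[0,0,0]),(273.6,272.1))]
def r(p): return np.r_[np.concatenate([proj(c,f(p))-uv for c,f,uv in obs]),(p[5]-.11)/.002]
s=least_squares(r,[.6156,.118,0,1.07,.035,.11],loss="soft_l1");p=s.x;print(p)
for (c,f,uv) in obs: print(f(p),uv,proj(c,f(p))-uv)
np.save("p.npy",p)
for a in (p[3],.9,.6,.3,.1,.05): print(a,L(p,[-.275,0,.014],a))
print("knob",U(p,[-.115,-.123,.145]),"axis",U(p,[-.03,-.123,.145]))
E
```

```text
[ 0.611   0.1077 -0.1536  1.1079  0.0428  0.11  ]
[0.5154 0.2742 0.085 ] (170.7, 226) [-0.6274  0.3792]
[ 0.4664 -0.042   0.085 ] (315.7, 253.3) [-0.3173 -2.699 ]
[ 0.7036 -0.0787  0.085 ] (330, 159) [  1.2259 -13.1582]
[0.4786 0.0037 0.163 ] (298, 240) [-2.5388 -0.1103]
[0.4786 0.0037 0.163 ] (324.3, 190) [0.5419 0.7633]
[0.6265 0.2093 0.3423] (175, 137.3) [ 2.832  -0.1554]
[0.6081 0.0907 0.3423] (250.7, 148.7) [-2.9473 -0.432 ]
[0.6081 0.0907 0.3423] (273.5, 159.3) [0.111  1.0634]
[0.6265 0.2093 0.3423] (266.3, 204.5) [ 0.5561 -0.8642]
[0.611  0.1077 0.    ] (246.2, 191.4) [3.7063 2.1381]
[0.611  0.1077 0.    ] (273.6, 272.1) [ 0.5078 -5.8287]
1.1079330127941904 [0.6173 0.15   0.3423]
0.9 [0.5682 0.1576 0.3141]
0.6 [0.5098 0.1666 0.2568]
0.3 [0.4707 0.1727 0.1846]
0.1 [0.4573 0.1748 0.1314]
0.05 [0.4555 0.175  0.1177]
knob [0.4786 0.0037 0.145 ] axis [ 0.5626 -0.0093  0.145 ]
```

Call:
{"method": "carry_out", "body": {"rows": "30 -30 40 -8; 42 -51 40 -8.5; 42 -51 30 -8.5; 42 -51 30 -8.5; 42 -51 30 -8.5; 42 -51 20 -8.5; 42 -51 10 -8.5; 42 -51 0 -8.5; 42 -51 0 -8; 40 -50 0 -7", "claw": 60, "force": 30}}

```text
t: 2.5
eef_pos: [0.5583, 0.2042, 0.409]
tool_rot: [-0.0, 0.76, 0.65, 0.0]
contact_force: [0.7, 0.3, -0.1]
gripper_width: 0.705
grasp_force: 0.0
```

Run:
```python
from fit import *
np.set_printoptions(precision=4,suppress=True)
c=read_camera("wrist");cv2.imwrite("pics/w1.png",c["img"]);o=get_obs();print(o["t"],o["eef_pos"],o["tool_rot"],o["contact_force"],o["q"])
p=np.load("p.npy");print(proj(c,L(p,[-.275,.06,.014])),proj(c,L(p,[-.275,-.06,.014])),proj(c,U(p,[-.115,-.123,.163])))
for t in("lid_handle","lever_knob","lid_hinge"): print(t,[(np.round(r["centre"],1),round(r["confidence"],2)) for r in place_of("wrist",t)[:2]])
```

```text
2.55 [0.5628 0.1945 0.4092] [0.003  0.7656 0.6433 0.0001] [ 2.0304 -6.3206  0.6331] [-0.8678  0.2458  0.5432  1.5314 -0.1225  1.3975 -0.4902]
[367.4728 199.0028] [355.0707 339.2989] [242.0149 314.1825]
lid_handle [(array([359.9, 274. ]), 0.63)]
lever_knob [(array([242.6, 310.8]), 0.9), (array([360.7, 277.1]), 0.31)]
lid_hinge []
```

View pics/w1.png

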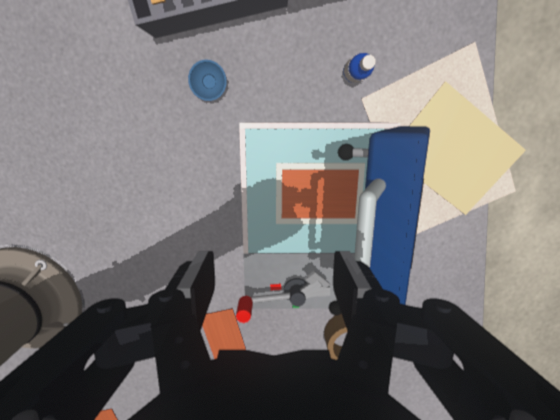

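Call:
{"method": "carry_out", "body": {"rows": "0 0 0 1; 0 0 0 0"}}

```text
t: 2.95
eef_pos: [0.5566, 0.2074, 0.4086]
tool_rot: [-0.0, 0.752, 0.659, 0.0]
contact_force: [0.5, -0.0, -0.1]
gripper_width: 0.697
grasp_force: 0.0
```

Call:
{"method": "carry_out", "body": {"rows": "16 -15 0 -0.7; 16 -15 0 -0.6; 15 -14 0 0; 15 -13 0 0; 0 0 0 0; 0 0 0 0"}}

```text
t: 3.7
eef_pos: [0.6193, 0.1491, 0.4085]
tool_rot: [-0.0, 0.761, 0.649, -0.0]
contact_force: [-0.4, 0.1, -0.2]
gripper_width: 0.699
grasp_force: 0.0
```

Run:
```python
from fit import *
np.set_printoptions(precision=4,suppress=True)
c=read_camera("wrist");cv2.imwrite("pics/w2.png",c["img"]);o=get_obs();print(o["t"],o["eef_pos"],o["tool_rot"],o["contact_force"],o["q"])
p=np.load("p.npy");print(proj(c,L(p,[-.275,.06,.014])),proj(c,L(p,[-.275,-.06,.014])),proj(c,U(p,[-.115,-.123,.163])))
for t in("lid_handle","lever_knob","lid_hinge"): print(t,[(np.round(r["centre"],1),round(r["confidence"],2)) for r in place_of("wrist",t)[:2]])
```

```text
3.75 [0.619  0.1495 0.4085] [-0.0003  0.7605  0.6494 -0.    ] [0.1205 0.6839 0.0062] [-0.7405  0.3364  0.564   1.4312 -0.1798  1.4257 -0.3332]
[270.8407 134.2548] [271.9136 291.8111] [194.0254 287.7805]
lid_handle [(array([270.6, 221.3]), 0.75)]
lever_knob []
lid_hinge []
```

View pics/w2.png

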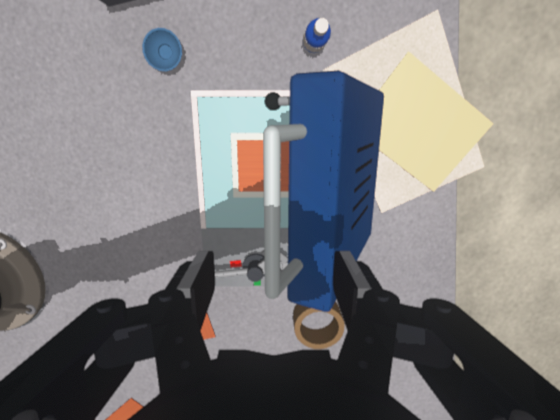

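Call:
{"method": "carry_out", "body": {"rows": "0 0 -18 0; 0 0 -20 0; 0 0 -18 0; 0 0 -14 0; 0 0 -10 0; 0 0 -6 0; 0 0 0 0; 0 0 0 0"}}

```text
t: 4.9
eef_pos: [0.6197, 0.1488, 0.3233]
tool_rot: [0.0, 0.761, 0.649, 0.001]
contact_force: [0.2, 0.6, 0.6]
gripper_width: 0.705
grasp_force: 0.0
```

Call:
{"method": "carry_out", "body": {"rows": "0 0 0 0; 0 0 0 0; 0 0 0 0; 0 0 0 0", "claw": 0, "force": 30}}

```text
t: 5.4
eef_pos: [0.6191, 0.1489, 0.3229]
tool_rot: [-0.0, 0.761, 0.649, -0.0]
contact_force: [-2.6, -1.2, 2.8]
gripper_width: 0.127
grasp_force: 29.2
```

Run:
```python
from fit import *
p=np.load("p.npy");f=lambda a:L(p,[-.275,0,.014],a)*1000
A=p[3]-np.array([0,.03]+[.03+.055*i for i in range(1,10)]+[.525+.05*i for i in range(1,11)]);
for a,b in zip(A,A[1:]): print(round(b,3),np.round(f(b)-f(a),1),np.round(f(b),1))
for b in (.16,.12,.1,.08,.06,.04,.02,0): print(b,np.round(f(b),1))
```

```text
1.078 [-7.4  1.2 -3.4] [609.9 151.1 338.9]
1.023 [-13.3   2.1  -6.9] [596.5 153.2 332. ]
0.968 [-13.    2.   -7.6] [583.6 155.2 324.5]
0.913 [-12.5   1.9  -8.3] [571.1 157.1 316.2]
0.858 [-12.1   1.9  -9. ] [559.  159.  307.2]
0.803 [-11.5   1.8  -9.6] [547.5 160.8 297.6]
0.748 [-11.    1.7 -10.3] [536.5 162.5 287.3]
0.693 [-10.4   1.6 -10.9] [526.  164.1 276.4]
0.638 [ -9.8   1.5 -11.4] [516.2 165.6 265. ]
0.583 [ -9.2   1.4 -12. ] [507.  167.1 253.1]
0.533 [ -7.8   1.2 -11.3] [499.2 168.3 241.8]
0.483 [ -7.2   1.1 -11.7] [492.  169.4 230.1]
0.433 [ -6.6   1.  -12. ] [485.4 170.4 218.1]
0.383 [ -6.    0.9 -12.3] [479.4 171.3 205.7]
0.333 [ -5.4   0.8 -12.6] [474.  172.2 193.1]
0.283 [ -4.8   0.7 -12.9] [469.2 172.9 180.2]
0.233 [ -4.1   0.6 -13.1] [465.  173.5 167.1]
0.183 [ -3.5   0.5 -13.3] [461.6 174.1 153.8]
0.133 [ -2.8   0.4 -13.5] [458.7 174.5 140.3]
0.083 [ -2.2   0.3 -13.6] [456.6 174.9 126.7]
0.16 [460.2 174.3 147.6]
0.12 [458.1 174.6 136.8]
0.1 [457.3 174.8 131.4]
0.08 [456.5 174.9 125.9]
0.06 [455.8 175.  120.5]
0.04 [455.3 175.1 115. ]
0.02 [454.8 175.1 109.5]
0 [454.5 175.2 104. ]
```

Call:
{"method": "carry_out", "body": {"rows": "-7.4 1.2 -3.4 0; -13.3 2.1 -6.9 0; -13 2 -7.6 0; -12.5 1.9 -8.3 0; -12.1 1.9 -9 0; -11.5 1.8 -9.6 0; -11 1.7 -10.3 0; -10.4 1.6 -10.9 0; 0 0 0 0; 0 0 0 0"}}

```text
t: 6.65
eef_pos: [0.5275, 0.1632, 0.2562]
tool_rot: [-0.0, 0.761, 0.649, -0.001]
contact_force: [-2.2, 2.3, -2.4]
gripper_width: 0.127
grasp_force: 30.0
```

Call:
{"method": "carry_out", "body": {"rows": "-9.8 1.5 -11.4 0; -9.2 1.4 -12 0; -7.8 1.2 -11.3 0; -7.2 1.1 -11.7 0; -6.6 1 -12 0; -6 0.9 -12.3 0; -5.4 0.8 -12.6 0; -4.8 0.7 -12.9 0; -4.1 0.6 -13.1 0; 0 0 0 0"}}

```text
t: 7.9
eef_pos: [0.4666, 0.1725, 0.146]
tool_rot: [-0.0, 0.761, 0.649, -0.001]
contact_force: [-0.2, 4.6, -4.5]
gripper_width: 0.128
grasp_force: 30.7
```

Call:
{"method": "carry_out", "body": {"rows": "-1.5 0.2 -6 0; -1.3 0.2 -6 0; 0 0 0 0; 0 0 0 0"}}

```text
t: 8.4
eef_pos: [0.4636, 0.1729, 0.1344]
tool_rot: [-0.0, 0.761, 0.649, -0.001]
contact_force: [-1.4, 5.4, -3.5]
gripper_width: 0.13
grasp_force: 30.9
```

Run:
```python
from fit import *
np.set_printoptions(precision=4,suppress=True)
o=get_obs();print(o["t"],o["eef_pos"],o["contact_force"],o["torque"],o["q"])
S=read_camera("scene");cv2.imwrite("pics/s3.png",S["img"])
b=cv2.resize(S["img"][120:320,180:400],None,fx=3,fy=3,interpolation=cv2.INTER_CUBIC);cv2.imwrite("pics/s3c.png",b)
```

```text
8.4 [0.4636 0.1729 0.1344] [-1.4475  5.3547 -3.5474] [ 1.123   0.0718 -0.0176] [-0.8705  0.3321  0.4678  2.0943 -0.2153  0.7616 -0.4254]
```

View pics/s3c.png

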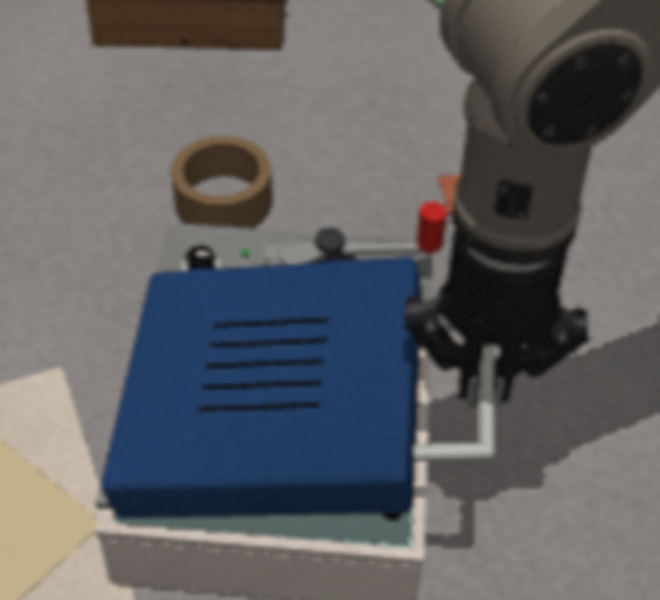

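Call:
{"method": "carry_out", "body": {"rows": "-0.8 0.6 -4 0; -0.8 0.6 -4 0; -0.6 0.4 -4 0; -0.3 0.2 -2 0; -0.3 0.2 -2 0; 0 0 0 0; 0 0 0 0"}}

```text
t: 9.32
eef_pos: [0.4603, 0.1735, 0.1185]
tool_rot: [-0.0, 0.761, 0.649, -0.002]
contact_force: [-5.5, -0.2, -2.8]
gripper_width: 0.122
grasp_force: 31.2
```

Call:
{"method": "carry_out", "body": {"rows": "-0.2 0 -1 0; -0.1 0 -1 0; 0 0 0 0; 0 0 0 0"}}

```text
t: 9.82
eef_pos: [0.4599, 0.1736, 0.1166]
tool_rot: [-0.0, 0.761, 0.649, -0.002]
contact_force: [-5.5, 0.7, -1.3]
gripper_width: 0.127
grasp_force: 31.4
```

Call:
{"method": "carry_out", "body": {"rows": "-0.2 0 -1 0; -0.1 0 -1 0; 0 0 0 0; 0 0 0 0"}}

```text
t: 10.32
eef_pos: [0.4596, 0.1736, 0.1147]
tool_rot: [-0.0, 0.761, 0.649, -0.002]
contact_force: [-6.6, -0.6, -1.2]
gripper_width: 0.129
grasp_force: 31.4
```

Call:
{"method": "carry_out", "body": {"rows": "-1 0 0 0; 0 0 0 0; 0 0 0 0"}}

```text
t: 10.7
eef_pos: [0.4597, 0.1737, 0.1151]
tool_rot: [0.0, 0.761, 0.649, -0.001]
contact_force: [-4.1, -2.6, -4.2]
gripper_width: 0.131
grasp_force: 31.1
```

Call:
{"method": "carry_out", "body": {"rows": "-0.1 0 -1 0; 0 0 0 0; 0 0 0 0"}}

```text
t: 11.08
eef_pos: [0.4596, 0.1737, 0.1142]
tool_rot: [0.0, 0.761, 0.649, -0.001]
contact_force: [-4.4, -3.8, -2.0]
gripper_width: 0.128
grasp_force: 31.4
```

Call:
{"method": "carry_out", "body": {"rows": "-0.1 0 -1 0; 0 0 0 0; 0 0 0 0"}}

```text
t: 11.45
eef_pos: [0.4594, 0.1737, 0.1132]
tool_rot: [0.0, 0.761, 0.649, -0.001]
contact_force: [-4.0, -3.3, -1.9]
gripper_width: 0.126
grasp_force: 31.5
```

Call:
{"method": "carry_out", "body": {"rows": "-0.1 0 -1 0; 0 0 0 0; 0 0 0 0"}}

```text
t: 11.82
eef_pos: [0.4592, 0.1738, 0.1122]
tool_rot: [-0.0, 0.761, 0.649, -0.001]
contact_force: [-5.2, -2.7, -2.2]
gripper_width: 0.123
grasp_force: 31.5
```

Call:
{"method": "carry_out", "body": {"rows": "-0.1 0 -1 0; 0 0 0 0; 0 0 0 0"}}

```text
t: 12.2
eef_pos: [0.4591, 0.1738, 0.1112]
tool_rot: [-0.0, 0.761, 0.649, -0.001]
contact_force: [-5.4, -2.7, -1.9]
gripper_width: 0.125
grasp_force: 31.5
```

Call:
{"method": "carry_out", "body": {"rows": "-0.1 0 -1 0; 0 0 0 0; 0 0 0 0"}}

```text
t: 12.58
eef_pos: [0.4589, 0.1738, 0.1102]
tool_rot: [-0.0, 0.761, 0.649, -0.001]
contact_force: [-5.5, -2.3, -1.9]
gripper_width: 0.126
grasp_force: 31.5
```

Call:
{"method": "carry_out", "body": {"rows": "-0.1 0 -1 0; 0 0 0 0; 0 0 0 0"}}

```text
t: 12.95
eef_pos: [0.4588, 0.1738, 0.1093]
tool_rot: [-0.0, 0.761, 0.649, -0.001]
contact_force: [-5.1, -3.3, 0.3]
gripper_width: 0.128
grasp_force: 31.7
```

Call:
{"method": "carry_out", "body": {"rows": "-0.1 0 -0.7 0; 0 0 0 0; 0 0 0 0"}}

```text
t: 13.32
eef_pos: [0.4587, 0.1738, 0.1088]
tool_rot: [-0.0, 0.761, 0.649, -0.001]
contact_force: [-6.8, -3.6, 3.0]
gripper_width: 0.124
grasp_force: 31.9
```

Call:
{"method": "carry_out", "body": {"rows": "0 0 0.7 0; 0 0 0 0; 0 0 0 0; 0 0 0 0", "claw": 34}}

```text
t: 13.82
eef_pos: [0.4597, 0.1748, 0.1095]
tool_rot: [0.0, 0.761, 0.649, 0.0]
contact_force: [0.1, 0.6, -0.7]
gripper_width: 0.401
grasp_force: 0.0
```

Run:
```python
from fit import *
np.set_printoptions(precision=4,suppress=True)
o=get_obs();print(o["t"],o["eef_pos"],o["contact_force"],o["torque"],o["gripper_width"],o["q"])
c=read_camera("wrist")
cv2.imwrite("pics/w4.png",c["img"]); p=np.load("p.npy")
print(proj(c,L(p,[-.275,.06,.014],.087)),proj(c,L(p,[-.275,-.06,.014],.087)),proj(c,U(p,[-.115,-.123,.163])))
print([(np.round(r["centre"],1),round(r["confidence"],2)) for r in place_of("wrist","lever_knob")])
```

```text
13.825 [0.4597 0.1748 0.1095] [ 0.0567  0.5936 -0.7425] [ 0.0199 -0.0453 -0.0268] 0.40141011691906137 [-0.8588  0.3686  0.448   2.1196 -0.2444  0.701  -0.4073]
[266.906 147.874] [269.4065 384.3367] [365.2962 609.7076]
[]
```

View pics/w4.png

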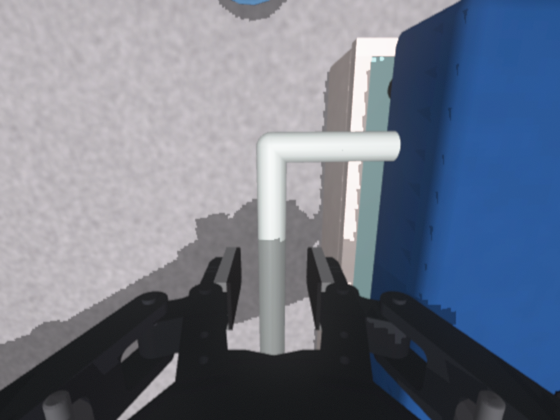

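Call:
{"method": "carry_out", "body": {"rows": "0 0 10 0; 0 0 30 0; 0 0 50 0; 0 0 50 0; 2 -40 20 0; 2 -50 0 0; 3 -50 0 0; 3 -50 0 0; 0 -45 0 0; 0 0 0 0", "claw": 64}}

```text
t: 15.18
eef_pos: [0.4689, -0.0643, 0.2702]
tool_rot: [0.0, 0.763, 0.646, 0.0]
contact_force: [-0.6, 1.0, -0.1]
gripper_width: 0.749
grasp_force: 0.0
```

Run:
```python
from fit import *
np.set_printoptions(precision=4,suppress=True)
o=get_obs();print(o["t"],o["eef_pos"],o["contact_force"],o["tool_rot"],o["q"])
p=np.load("p.npy");R=[];cs={n:read_camera(n) for n in("wrist","scene","top")}
cv2.imwrite("pics/w5.png",cs["wrist"]["img"])
for n,c in cs.items():
    for r in place_of(n,"lever_knob")[:2]: print(n,np.round(r["centre"],1),round(r["confidence"],2),proj(c,U(p,[-.115,-.123,.145])))
    if (r:=place_of(n,"lever_knob")): 
        a,d=ray(c,r[0]["centre"]); print("  at z=.145",a+d*(.145-a[2])/d[2]); R.append((a,d))
print(tri(R))
```

```text
15.175 [ 0.4689 -0.0643  0.2702] [-0.5512  0.9893 -0.0966] [0.0004 0.7631 0.6463 0.0003] [-0.6597  0.0977  0.7251  2.0099 -0.0741  1.0586 -0.066 ]
wrist [274.3 125.1] 0.82 [272.0096 120.7372]
  at z=.145 [ 0.4799 -0.0001  0.145 ]
scene [323.8 193.7] 0.83 [324.2612 195.8786]
scene [225.  255.4] 0.2 [324.2612 195.8786]
  at z=.145 [ 0.4787 -0.004   0.145 ]
top [295.9 243.4] 0.9 [295.1485 241.0754]
  at z=.145 [0.4738 0.0021 0.145 ]
(array([0.4776, 0.0006, 0.1481]), [np.float64(0.002367696519760382), np.float64(0.0021628359705002775), np.float64(0.00447111010206035)])
```

View pics/w5.png

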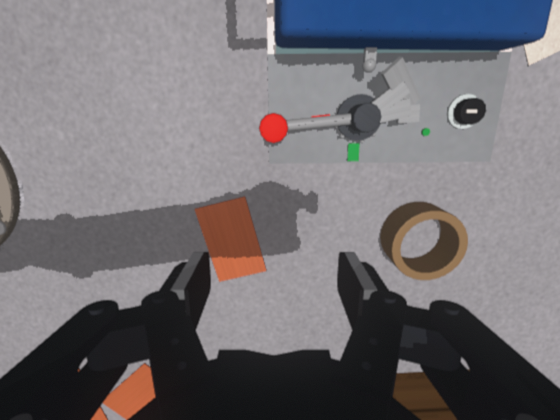

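Call:
{"method": "carry_out", "body": {"rows": "5 30 0 0; 5 35 0 0; 0 0 -20 0; 0 0 -30 0; 0 0 -30 0; 0 0 -25 0; 0 0 -20 0; 0 0 -10 0; 0 0 -4 0; 0 0 0 0"}}

```text
t: 16.88
eef_pos: [0.4796, 0.0047, 0.1307]
tool_rot: [0.0, 0.761, 0.649, 0.0]
contact_force: [-0.1, 0.1, -0.3]
gripper_width: 0.746
grasp_force: 0.0
```

Call:
{"method": "carry_out", "body": {"rows": "0 0 0 0; 0 0 0 0; 0 0 0 0; 0 0 0 0", "claw": 0, "force": 40}}

```text
t: 17.38
eef_pos: [0.48, 0.0046, 0.1309]
tool_rot: [0.0, 0.761, 0.649, 0.001]
contact_force: [0.4, 1.0, 5.1]
gripper_width: 0.267
grasp_force: 39.4
```

```bash
python3 -c "
import numpy as np
y=np.radians(-9);f=lambda t:-85*np.array([np.cos(y+t),np.sin(y+t)])
A=[0,.06]+list(np.arange(.18,1.6,.12));A=A[:-1]+[1.5,1.53] if A[-1]>1.5 else A+[1.53]
for a,b in zip(A,A[1:]): print(round(b,2),np.round(f(b)-f(a),1),np.round(f(b)-f(0),1))"
```

```text
0.06 [-0.6 -5.1] [-0.6 -5.1]
0.18 [ -0.4 -10.2] [ -1.  -15.2]
0.3 [  0.8 -10.2] [ -0.2 -25.4]
0.42 [  2.1 -10. ] [  1.9 -35.4]
0.54 [ 3.2 -9.7] [  5.1 -45.1]
0.66 [ 4.4 -9.2] [  9.5 -54.3]
0.78 [ 5.4 -8.6] [ 14.9 -62.9]
0.9 [ 6.4 -7.9] [ 21.4 -70.8]
1.02 [ 7.3 -7.1] [ 28.7 -77.9]
1.14 [ 8.1 -6.2] [ 36.8 -84. ]
1.26 [ 8.8 -5.1] [ 45.6 -89.2]
1.38 [ 9.4 -4. ] [ 55.  -93.2]
1.5 [ 9.8 -2.9] [ 64.8 -96.1]
1.53 [ 2.5 -0.5] [ 67.2 -96.6]
```

Call:
{"method": "carry_out", "body": {"rows": "-0.6 -5.1 0.7 0; -0.4 -10.2 0 0; 0.8 -10.2 0 0; 2.1 -10 0 0; 3.2 -9.7 0 0; 4.4 -9.2 0 0; 0 0 0 0"}}

```text
t: 18.25
eef_pos: [0.4929, -0.0473, 0.1312]
tool_rot: [0.002, 0.76, 0.65, 0.003]
contact_force: [13.6, 8.2, -11.6]
gripper_width: 0.268
grasp_force: 39.9
```

Call:
{"method": "carry_out", "body": {"rows": "9.1 -5.7 -1 0; 7.1 -7.6 0 0; 7.8 -6.8 0 0; 0 0 0 0"}}

```text
t: 18.75
eef_pos: [0.5136, -0.0694, 0.1308]
tool_rot: [-0.0, 0.761, 0.649, 0.001]
contact_force: [0.4, 3.8, 7.6]
gripper_width: 0.267
grasp_force: 41.9
```

Call:
{"method": "carry_out", "body": {"rows": "8.7 -5.7 0.4 0; 9.3 -4.6 0 0; 0 0 0 0"}}

```text
t: 19.12
eef_pos: [0.5306, -0.0794, 0.1308]
tool_rot: [-0.001, 0.761, 0.649, 0.0]
contact_force: [-0.4, 3.0, 6.7]
gripper_width: 0.266
grasp_force: 42.0
```

Call:
{"method": "carry_out", "body": {"rows": "9.8 -3.5 0 0; 4.3 -1.1 0 0; 0 0 0 0; 0 0 0 0"}}

```text
t: 19.62
eef_pos: [0.5467, -0.0845, 0.131]
tool_rot: [0.001, 0.761, 0.649, 0.001]
contact_force: [6.0, 1.3, 1.8]
gripper_width: 0.266
grasp_force: 41.3
```

Call:
{"method": "carry_out", "body": {"rows": "1.5 -0.2 0 0; 0 0 0 0; 0 0 0 0"}}

```text
t: 20.0
eef_pos: [0.5472, -0.0847, 0.1308]
tool_rot: [0.0, 0.761, 0.649, 0.001]
contact_force: [3.5, 3.0, 5.9]
gripper_width: 0.268
grasp_force: 41.6
```

Call:
{"method": "carry_out", "body": {"rows": "1.5 -0.2 0 0; 0 0 0 0; 0 0 0 0"}}

```text
t: 20.38
eef_pos: [0.5478, -0.0848, 0.1308]
tool_rot: [-0.0, 0.761, 0.649, 0.0]
contact_force: [1.9, 2.8, 8.5]
gripper_width: 0.26
grasp_force: 41.8
```

Call:
{"method": "carry_out", "body": {"rows": "2 0 0 0; 0 0 0 0; 0 0 0 0"}}

```text
t: 20.75
eef_pos: [0.5493, -0.0852, 0.1307]
tool_rot: [-0.001, 0.761, 0.649, -0.0]
contact_force: [0.1, 3.7, 8.4]
gripper_width: 0.265
grasp_force: 42.1
```

Call:
{"method": "carry_out", "body": {"rows": "-2 0 0 0; 0 0 0 0; 0 0 0 0; 0 0 0 0", "claw": 60}}

```text
t: 21.25
eef_pos: [0.5476, -0.0853, 0.1302]
tool_rot: [-0.0, 0.761, 0.649, -0.0]
contact_force: [0.4, -0.3, 0.2]
gripper_width: 0.702
grasp_force: 0.0
```

Call:
{"method": "carry_out", "body": {"rows": "0 0 20 0; 0 0 40 0; 0 0 50 0; 0 -30 40 0; 0 -40 0 0; 0 -40 0 0; 0 0 0 0; 0 0 0 0"}}

```text
t: 22.25
eef_pos: [0.5479, -0.1946, 0.2802]
tool_rot: [-0.0, 0.761, 0.649, -0.0]
contact_force: [0.0, 0.5, 0.3]
gripper_width: 0.705
grasp_force: 0.0
```

Run:
```python
from fit import *
np.set_printoptions(precision=4,suppress=True)
o=get_obs();print(o["t"],o["eef_pos"],o["contact_force"])
c=read_camera("wrist");cv2.imwrite("pics/w6.png",c["img"])
for t,z in(("lever_knob",.145),("clamp_mark",.145)):
  for n in("wrist","scene","top"):
    if n!="wrist" and t=="lever_knob" or n!="wrist": cc=read_camera(n)
    else: cc=c
    for r in place_of(n,t)[:1]:
        a,d=ray(cc,r["centre"]); print(t,n,np.round(r["centre"],1),round(r["confidence"],2),a+d*(z-a[2])/d[2])
```

```text
22.25 [ 0.5479 -0.1946  0.2802] [0.0489 0.5307 0.2926]
lever_knob wrist [253.9  79.1] 0.82 [ 0.547  -0.0905  0.145 ]
lever_knob scene [291.9 169.6] 0.79 [ 0.5514 -0.0992  0.145 ]
lever_knob top [341.8 208.8] 0.58 [ 0.5467 -0.0921  0.145 ]
clamp_mark wrist [259.4  82. ] 0.77 [ 0.5512 -0.0935  0.145 ]
clamp_mark scene [292.3 173.8] 0.64 [ 0.5517 -0.0826  0.145 ]
clamp_mark top [338.9 205.3] 0.75 [ 0.554  -0.0863  0.145 ]
```

View pics/w6.png

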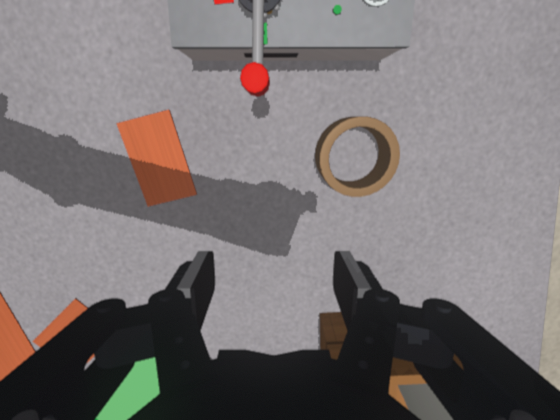

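Run:
```python
from fit import *
np.set_printoptions(precision=4,suppress=True)
im=cv2.imread("pics/w6.png").astype(int);b,g,r=im[...,0],im[...,1],im[...,2]
m=(g>r+40)&(g>b+40);m[100:]=0
n,l,s,ce=cv2.connectedComponentsWithStats(m.astype(np.uint8));print("green",s[1:],ce[1:])
k=((r>120)&(g<60)&(b<60)); k[120:]=0
n,l,s,ce=cv2.connectedComponentsWithStats(k.astype(np.uint8));print("red",[ (a,c) for a,c in zip(s[1:],ce[1:]) if a[4]>10])
print(np.round(im[20:56:5,246:276].sum(2)/3).astype(int))
c=read_camera("wrist")
def at(uv,z): a,d=ray(c,uv); return a+d*(z-a[2])/d[2]
print("knobtop",at((255,77),.163)," edge",at((172,48),.085),at((409,47),.085))
```

```text
green [[333   5   9   9  60]
 [264  23   3  21  63]] [[336.9667   8.9333]
 [265.      33.    ]]
red [(array([215,   0,  18,   4,  49], dtype=int32), array([222.2245,   0.9592])), (array([241,  63,  28,  31, 670], dtype=int32), array([254.3328,  77.5239]))]
[[153 154 155 156 155 147 132 133 144 153 162 173 170 161 152 140 120  99
   95  95 111 146 156 156 156 157 157 158 158 158]
 [154 153 153 154 154 149 132 133 145 153 162 174 170 161 152 138 118  94
  100 104 111 129 150 156 156 157 158 157 157 158]
 [156 155 155 154 154 149 134 133 145 153 164 175 170 161 151 138 116  89
   91 102 114 137 151 155 155 156 156 158 158 158]
 [154 154 153 153 154 149 133 135 146 155 164 176 170 160 150 136 117  97
   99 104 115 140 151 154 154 154 155 155 156 158]
 [153 154 153 153 154 148 127 132 146 155 166 177 171 159 150 136 113  90
   99 106 105 116 147 155 155 154 156 156 156 156]
 [152 153 153 152 152 146 128 134 147 155 166 178 170 159 150 135 114  98
  119 143 150 153 154 154 153 153 154 154 154 154]
 [ 98  97  98  98  98 100 110 134 147 155 167 178 170 158 149 133 112  96
   97 100  99 100 100 100  99  99 100  99 100  99]
 [ 30  29  29  29  29  46  93 133 148 157 168 179 169 158 148 133 107  59
   32  31  31  31  31  32  30  31  32  32  32  31]]
knobtop [ 0.549  -0.0918  0.163 ]  edge [ 0.4684 -0.0422  0.085 ] [ 0.704  -0.0788  0.085 ]
```

```bash
python3 -c "
from station import *
print(hand_in())"
```

```text
the job is handed in; nothing more can be done
None
```

The job is handed in, with no verdict returned: the lid was lowered until I felt its feet touch the glass (about 7 N through the feet, by estimate) and let go, then the lever was swung to about 1.52 rad, inside the clamped notch. I didn't measure the clamp's pressure on the glass; the gripper ended clear, touching nothing, and I went nowhere near the ink bottle, tape roll, dish or offcut.

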